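# Row up turning blanks on a vacuum board

## Robot

A 6-joint arm with a two-finger parallel gripper is mounted at the origin on the work surface. World frame = base frame: x ahead of the robot, y to its left, z up, the work surface at z = 0. Lengths are in m, angles in rad, forces in N, time in s.
With the tool pointing down it reaches from about 0.425 to 0.95 m from the base axis. Payload 3.5 kg.
Tool frame: the origin (TCP) lies between the finger pads; the fingertips stand 19 mm ahead of it and the grasp point (between the pads) is the TCP; z points along the fingers, y is the line along which they close (so a half turn about z gives the same grasp; the last joint's range is limited). The gripper opens to 85 mm and grips with 20 to 120 N. Pads are 22 mm wide; open, the fingers measure 114 mm over their backs; the gripper's body (76 mm by 85 mm) begins 54 mm behind the grasp point. The pads swing forward as they close: fully open they stand 13 mm farther back than shut.
Start: joints at [1.107, 0.286, 1.577, -0, 1.279, -0.15], TCP at [0.208, 0.642, 0.25] pointing down, gripper open.
Joint ranges: [-2.77, 2.77], [-0.9, 2.22], [0.21, 2.48], [-1.53, 4.67], [0.24, 2.81], [-2.84, 2.84]. Speed limits (rad/s): [2.79, 2.79, 3.14, 3.14, 3.14, 3.14].

## Interface

Orientations are given as a unit quaternion [x, y, z, w].
In Python, from plant import monitor, eyes, ctrl gives the robot as it stands.
- The arm moves only by the shell command python3 -m handwheel 'ROWS' [FORCE]. ROWS is JSON, a list of rows, each a list of 7 numbers: the shift along the tool's x, y, z in units of 40 cm (1.0 is 40 cm), then the turn, a rotation vector about the tool's x, y, z in units of pi rad (1.0 is pi rad), then the opening, from -1 (shut) to 1 (fully open). A call has 1 to 12 rows; each row is the pose to reach, as a shift and turn from the pose commanded when the call began, along the tool's axes at that moment, turning the shorter way round; what a row does not reach only later rows make up. A row lasts 1/8 s, in which the tool goes at most 62.5 mm and 10.7 degrees, less where a joint would pass 70% of its speed; a pose out of reach is approached as far as the arm can. A call with a number of a shift or a turn outside -1 to 1 is refused whole. A call with a gripper value outside its range is refused whole. The fingers move at their own pace and stop on an object; FORCE is the grip in N (left out, the last holds). Time passes only in rows, so rows that repeat a pose let the fingers close. It gives the time, the measured TCP pose, the force, the opening and the grip force at its end, in the units of the state.
- monitor.get_state(): the state, without advancing time (a new reading comes with each control period).
- eyes.read_camera(name): name is "scene" or "top" or "wrist"; returns the picture (384x512x3 uint8, red, green, blue); there is no depth.
- eyes.camera_params(name): a dict with "K" (3x3 intrinsics, pixels), "R" (3x3) and "t" (3): a world point X has camera coordinates R X + t. Camera axes: x right, y down, z forward; pixel columns grow to the right and rows downward; lengths in m; the calibration is good to about 2 mm. A picture is of the moment at which its call begins: read the wrist's pose just before it. camera_params takes no time and is no camera call; for the wrist camera it gives the pose at the moment of the call.
- ctrl.sign_off(): hands the job in; it is judged then, once.
The state is a dict: "time": time; "qpos": joint angles; "dq": joint speeds; "joint_efforts": joint torques, N m; "eef_pos": TCP position; "tcp_rot": TCP orientation; "contact_force": force on the tool from outside, world axes, zero at the start; "wrist_torque": the same for the moment, N m; "opening": opening from 0.0 (shut) to 1.0 (fully open); "finger_force": force on a finger pad.
Only numpy, scipy, OpenCV 4.12 (cv2) and the standard library are available. Lean on these libraries where they do the work, as an engineer would, in place of code of your own. Each camera call takes 0.05 s, during which the arm holds its last target. There are 200 camera calls.

## Task

Slide the three loose square turning blanks into an even row on the grey vacuum board: each lying flat and flush against the metal fence, centred on one of the three yellow lines, in any order. Then turn the valve's selector knob clockwise until its pointer is on the green mark. Leave everything else on the bench where it is.

Things in the scene. Friction and masses are not known exactly. Their poses are not given: they have to be found in the camera images.
- board: grey vacuum hold-down board, fixed to the bench, 280 (x) x 470 (y) x 15 mm thick; origin at the centre of its underside, z up. An aluminium fence 14 mm thick stands along its far (+x) edge, its inner face at x = +126 mm, its top 27 mm above the bench (12 mm above the board's top). Three yellow lines parallel to x, 4 mm wide, lie at y = -124, 0 and +124 mm and are continued over the fence's top
- slot0 (a point): on the board's top, where the underside centre of a blank belongs when it is flush with the fence and centred on the yellow line at y = -124 mm of the board (board x = 79 mm); axes parallel to the board's
- slot1 (a point): the same for the middle yellow line (y = 0 of the board)
- slot2 (a point): the same for the yellow line at y = +124 mm of the board
- blank_pale: square wooden turning blank, 94 x 94 mm and 24 mm thick, about 140 g, with a turning circle and diagonals pencilled on top; origin at the centre of its underside, x and y along its sides, z up; pale wood
- blank_tan: square wooden turning blank, 94 x 94 mm and 24 mm thick, about 140 g, with a turning circle and diagonals pencilled on top; origin at the centre of its underside, x and y along its sides, z up; mid-brown wood
- blank_dark: square wooden turning blank, 94 x 94 mm and 24 mm thick, about 140 g, with a turning circle and diagonals pencilled on top; origin at the centre of its underside, x and y along its sides, z up; dark brown wood, with light pencil lines
- valve: grey valve box, fixed to the bench, 84 x 84 x 40 mm, with a brass nipple on its -x side and a black selector knob on top; it stands right or left of the board; origin at the centre of its underside. Seen from above, its marks lie 34 mm from the knob's axis: white in the valve's +x direction, yellow 0.6 rad clockwise from it, green 1.2 rad clockwise
- selector (a joint): angle of the selector knob, 0 with the pointer on the white mark, growing clockwise seen from above: 0.6 on yellow, 1.2 on green, stop at 1.8 rad. It has friction and stays where it is left
- selector_grip (a point): on the knob's axis, 63 mm above the bench, at the height to grip its bar (46 mm long, 14 mm wide, 26 mm high from 47 to 73 mm above the bench; a round foot of 48 mm diameter below it). This frame's x axis runs along the bar and turns with it, towards the end with the white pointer line; y runs across the bar
- bit_block: wooden block with three upright drill bits, fixed, 70 x 90 x 35 mm, 65 mm high with the bits; stands on the other side of the board from the valve; origin at the centre of its underside
- wax_tin: bystander: flat red tin, 60 mm diameter, 26 mm high, beside the valve; origin at the centre of its underside
- chuck_key: bystander: steel T-shaped chuck key lying flat, 108 x 60 mm, 16 mm high, beside the bit block; origin below its shank
- dish: bystander: small turned wooden dish, solid, 76 mm diameter, 28 mm high, behind the board; origin at the centre of its underside
- sanding_block: bystander: sanding block of cork with a red face, 60 x 100 x 36 mm, behind the board; origin at the centre of its underside
Mind the look-alikes: they are no part of the job. What is shaped like the blank_dark but purple or turquoise is not meant.

How it is judged:
By the outcome, as a careful person would: the job done as asked, in the order asked, and still so for the second after the job is handed in, with the robot touching nothing.
It also fails if it takes over 72 s, if anything falls off the work surface, if the arm or the gripper's body presses on something with over 40 N, if the wrist force passes 120 N, or if a joint passes its speed limit or range.

## Working session

There is one attempt and no reset: what is moved stays moved. The work goes in short steps, Python scripts to look and compute and a shell command to move; the robot and the scene stay as the last step left them, time stands still between calls to the robot, and variables do not carry over. Pictures are saved under pics/ and viewed, at most 10 in all, crops included, and the job is handed in when it is done.

```bash
mkdir -p pics; ls
python3 - <<'E'
from plant import monitor, eyes, ctrl
import cv2
print(monitor.get_state())
for n in ("scene","top"):
    im=eyes.read_camera(n); p=eyes.camera_params(n); print(n,p)
    cv2.imwrite(f"pics/{n}0.png",im[:,:,::-1])
E
```

```text
pics
{'time': 0.0, 'qpos': array([ 1.10697109e+00,  2.87149580e-01,  1.57819873e+00, -1.30446486e-05,
        1.27860467e+00, -1.49994948e-01]), 'dq': array([ 1.64595678e-04,  5.24398716e-04,  1.70464134e-03,  8.63023463e-04,
       -2.25625222e-03, -5.82060172e-05]), 'joint_efforts': array([ 1.37955474e-03, -4.05973899e+01, -2.92634636e+01, -4.93456344e-05,
        5.67076262e-03, -1.10504467e-05]), 'eef_pos': array([0.20806461, 0.6414772 , 0.24894609]), 'tcp_rot': array([ 1.56270029e-01,  9.87713666e-01, -1.12690464e-03, -3.50593304e-04]), 'contact_force': array([-0.06455641,  0.5982514 ,  0.2822642 ]), 'wrist_torque': array([ 0.00733862,  0.00426157, -0.00179281]), 'finger_force': 0.0, 'opening': 1.0004075191837072}
scene {'K': array([[397.07599113,   0.        , 262.00064183],
       [  0.        , 397.07599113, 188.5526114 ],
       [  0.        ,   0.        ,   1.        ]]), 'R': array([[ 0.45807077,  0.8888767 ,  0.0083303 ],
       [ 0.66193729, -0.33483576, -0.67061467],
       [-0.59330447,  0.31270311, -0.7417591 ]]), 't': array([-0.25272272, -0.33645404,  1.43825517])}
top {'K': array([[346.99521183,   0.        , 257.24366963],
       [  0.        , 346.99521183, 191.82504368],
       [  0.        ,   0.        ,   1.        ]]), 'R': array([[ 0.00248666, -0.99969516, -0.02456417],
       [-0.98338181,  0.00201462, -0.18153833],
       [ 0.18153248,  0.02460738, -0.98307702]]), 't': array([0.01374918, 0.55367872, 1.04307599])}
```

Run:
```python
import cv2
for n in ("scene","top"):
    im=cv2.imread(f"pics/{n}0.png"); cv2.imwrite(f"pics/{n}0b.png",cv2.resize(im,(800,600),interpolation=cv2.INTER_CUBIC))
```

```text
(no output)
```

View pics/top0b.png

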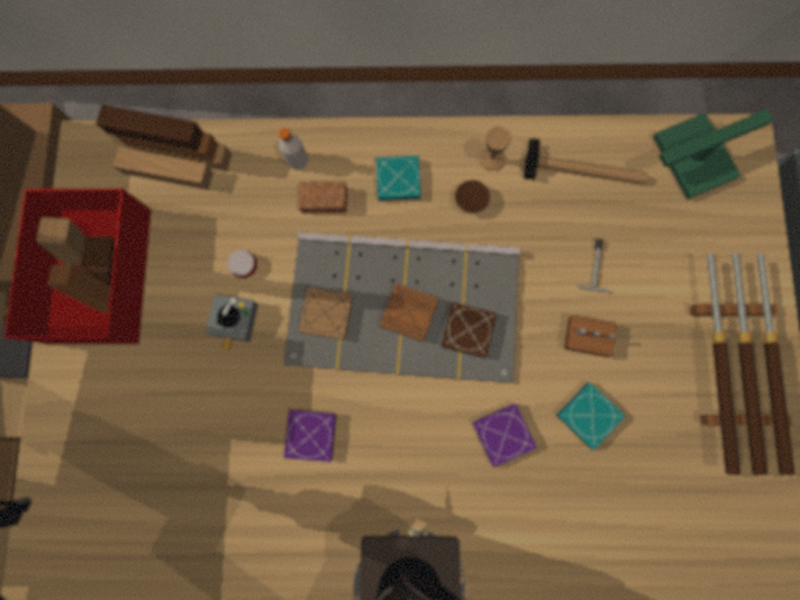

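View pics/scene0b.png

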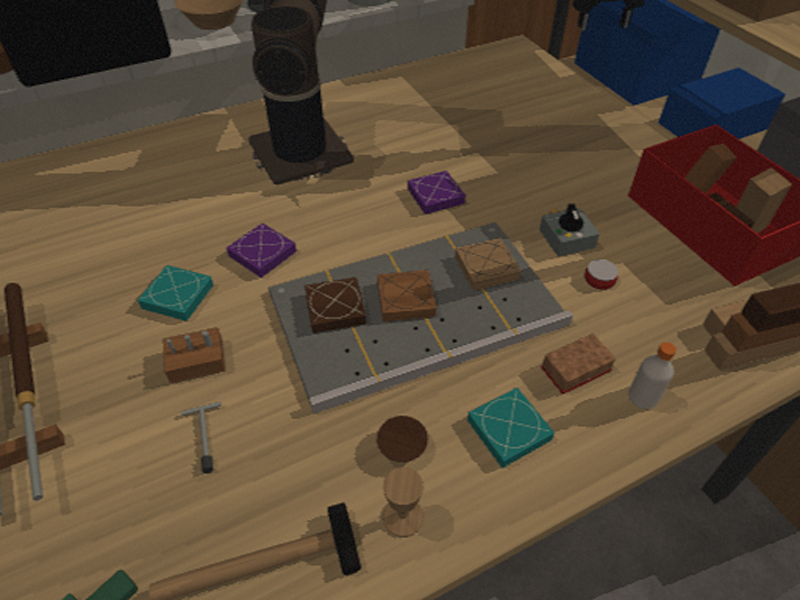

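The top picture (800x600) shows the pale blank at (326,313), tan (409,311) and dark (470,328), all on the board. The fence runs from (299,236) to (519,251), and the valve knob is at (230,315). The look-alikes are purple at (311,435) and (505,435) and turquoise at (398,178) and (591,415), all off the board. The dark wooden blank at (470,328) is the right one.

```bash
cat > h.py <<'E'
import numpy as np, cv2
from plant import monitor, eyes, ctrl
from scipy.spatial.transform import Rotation as Ro
def ray(p,uv,z):
    d=p["R"].T@np.linalg.inv(p["K"])@np.array([uv[0],uv[1],1.]); c=-p["R"].T@p["t"]
    return c+d*(z-c[2])/d[2]
def proj(p,X):
    x=p["K"]@(p["R"]@np.asarray(X,float)+p["t"]); return x[:2]/x[2]
def tri(ps,uvs):
    A=[];b=[]
    for p,uv in zip(ps,uvs):
        d=p["R"].T@np.linalg.inv(p["K"])@np.array([uv[0],uv[1],1.]);d/=np.linalg.norm(d); c=-p["R"].T@p["t"]
        M=np.eye(3)-np.outer(d,d);A.append(M);b.append(M@c)
    return np.linalg.lstsq(np.vstack(A),np.hstack(b),rcond=None)[0]
def goal(pos,yaw):
    "tool pointing down with tool y axis at world yaw; prints row numbers from measured pose"
    s=monitor.get_state();R=Ro.from_quat(s["tcp_rot"])
    y=np.array([np.cos(yaw),np.sin(yaw),0]);z=np.array([0,0,-1.]);best=None
    for sg in(1,-1):
        G=Ro.from_matrix(np.c_[np.cross(sg*y,z),sg*y,z]);r=(R.inv()*G).as_rotvec()
        if best is None or np.linalg.norm(r)<np.linalg.norm(best):best=r
    d=R.inv().apply(np.asarray(pos)-s["eef_pos"])
    print("shift",np.round(d/.4,4),"turn",np.round(best/np.pi,4),"deg",np.round(np.degrees(best),1))
E
python3 - <<'E'
from h import *
t=eyes.camera_params("top");s=eyes.camera_params("scene");w=eyes.camera_params("wrist")
q=lambda u,v:(u/1.5625-.18,v/1.5625-.18)
for n,a,z in [("pale",(326,313),.039),("tan",(409,311),.039),("dark",(470,328),.039),("knob",(230,314),.07),("fl",(299,236),.027),("fr",(519,251),.027),("bl",(285,365),.015),("br",(516,382),.015),("bit",(592,335),.05)]: print(n,ray(t,q(*a),z).round(3))
for n,a,b in [("pale",(326,313),(488,260)),("tan",(409,311),(405,293)),("dark",(470,328),(334,303)),("knob",(231,308),(571,212))]: print(n,tri([t,s],[q(*a),q(*b)]).round(3))
R=Ro.from_quat(monitor.get_state()["tcp_rot"]).as_matrix();print(R.round(2))
c=-w["R"].T@w["t"]; print("wrist cam",c,"in tool",R.T@(c-monitor.get_state()["eef_pos"]),(w["R"]@R).round(3),w["K"])
E
```

```text
pale [0.529 0.17  0.039]
tan [0.533 0.    0.039]
dark [ 0.498 -0.123  0.039]
knob [0.523 0.356 0.07 ]
fl [0.696 0.234 0.027]
fr [ 0.662 -0.229  0.027]
bl [0.425 0.255 0.015]
br [ 0.392 -0.215  0.015]
bit [ 0.483 -0.362  0.05 ]
pale [0.531 0.172 0.033]
tan [ 0.534 -0.     0.031]
dark [ 0.5   -0.123  0.031]
knob [0.533 0.351 0.082]
[[-0.95  0.31 -0.  ]
 [ 0.31  0.95 -0.  ]
 [ 0.   -0.   -1.  ]]
wrist cam [0.13820899 0.66495277 0.37292381] in tool [ 0.07370562  0.00043891 -0.12383586] [[-0.     1.    -0.   ]
 [-0.957 -0.    -0.291]
 [-0.291  0.     0.957]] [[271.14671577   0.         253.92833332]
 [  0.         271.14671577 188.52950442]
 [  0.           0.           1.        ]]
```

Run:
```python
from h import *
goal([.52,.02,.29],np.pi/2-.073)
```

```text
shift [-1.2213 -1.2375 -0.1001] turn [-0.0007 -0.0002 -0.0766] deg [ -0.1  -0.  -13.8]
```

```bash
python3 -m handwheel '[[-0.61,-0.62,-0.1,0,0,0,1],[-0.61,-0.62,-0.1,0,0,0,1],[-0.61,-0.62,-0.1,0,0,0,1],[-0.61,-0.62,-0.1,0,0,0,1],[-0.61,-0.62,-0.1,0,0,0,1],[-0.61,-0.62,-0.1,0,0,0,1]]' && python3 -m handwheel '[[-0.61,-0.62,0,0,0,-0.077,1],[-0.61,-0.62,0,0,0,-0.077,1],[-0.61,-0.62,0,0,0,-0.077,1],[-0.61,-0.62,0,0,0,-0.077,1],[-0.61,-0.62,0,0,0,-0.077,1],[-0.61,-0.62,0,0,0,-0.077,1],[-0.61,-0.62,0,0,0,-0.077,1],[-0.61,-0.62,0,0,0,-0.077,1]]'
python3 - <<'E'
from h import *
import pickle
s=monitor.get_state();w=eyes.camera_params("wrist");im=eyes.read_camera("wrist")
print(s["time"],s["eef_pos"],s["dq"].round(3));pickle.dump(w,open("w1.pkl","wb"))
cv2.imwrite("pics/w1raw.png",im[:,:,::-1]);cv2.imwrite("pics/w1.png",cv2.resize(cv2.convertScaleAbs(im[:,:,::-1],alpha=1.6),(800,600),interpolation=cv2.INTER_CUBIC))
E
```

```text
time: 0.85
eef_pos: [0.3645, 0.3285, 0.2904]
tcp_rot: [0.157, 0.988, -0.0, 0.0]
contact_force: [0.7, -0.3, -0.2]
opening: 0.995
finger_force: 0.0
time: 1.85
eef_pos: [0.5189, 0.02, 0.2898]
tcp_rot: [0.036, 0.999, 0.0, -0.001]
contact_force: [0.0, 0.8, -0.3]
opening: 1.002
finger_force: 0.0
1.85 [0.51889142 0.02000867 0.28978078] [ 0.023 -0.011  0.003 -0.001 -0.    -0.001]
```

View pics/w1.png

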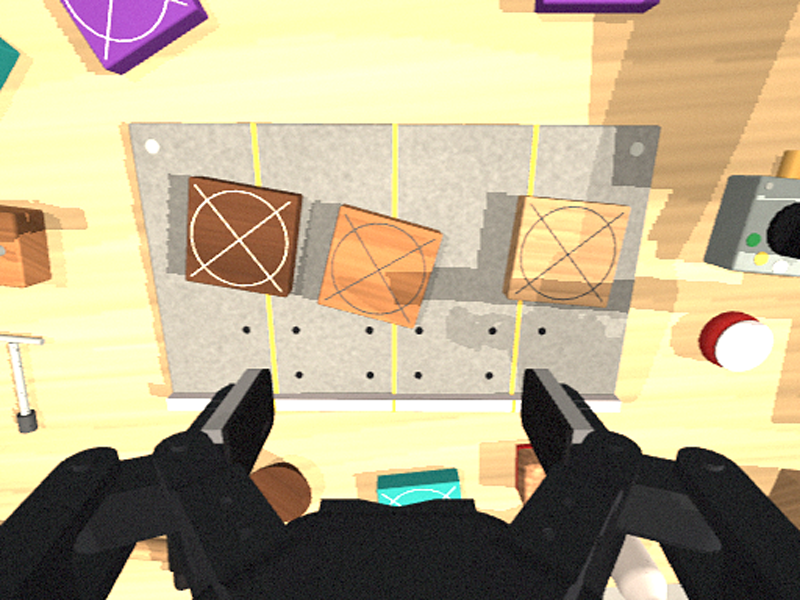

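The wrist picture has the robot side at the top and −y at the left. The board's near corners are at (131,124) and (659,127). Its yellow lines meet the near edge at x=254, 395 and 536 and the fence at x≈272, 395 and 514, y≈393. The blank centres are dark (240,241), tan (379,268) and pale (568,253), and the valve is at the right with its knob at (795,230).

Run:
```python
from h import *
import pickle
from scipy.optimize import least_squares
w=pickle.load(open("w1.pkl","rb"));t=eyes.camera_params("top");s=eyes.camera_params("scene")
q=lambda u,v:(u/1.5625-.18,v/1.5625-.18)
pts=[((131,124),(-.140,-.235,.015)),((659,127),(-.140,.235,.015)),((254,124),(-.14,-.124,.015)),((395,124),(-.14,0,.015)),((536,125.5),(-.14,.124,.015)),((395,393),(.126,0,.027)),((515,394),(.126,.124,.027)),((272.5,394),(.126,-.124,.027))]
def P(x,b): return np.array([x[0]+np.cos(x[2])*b[0]-np.sin(x[2])*b[1],x[1]+np.sin(x[2])*b[0]+np.cos(x[2])*b[1],b[2]])
f=lambda x:np.hstack([proj(w,P(x,b))-q(*uv) for uv,b in pts])
r=least_squares(f,[.54,.01,-.07]);x=r.x;print("board",x.round(4),r.fun.reshape(-1,2).round(1).tolist())
np.save("board.npy",x)
c,sn=np.cos(x[2]),np.sin(x[2]);W2B=lambda p:(np.array([[c,sn],[-sn,c]])@(np.array(p[:2])-x[:2])).round(4)
T={"pale":[(520,196),(630,206),(608,306),(508,299),(568,253)],"tan":[(342,206),(441,232),(416,327),(318,303),(379,268)],"dark":[(190,178),(302,194),(289,296),(186,281),(240,241)]}
sc={"pale":(488,260),"tan":(405,293),"dark":(334,303)}
tp={"pale":(326,313),"tan":(409,311),"dark":(470,328)}
for k,v in T.items():
    B=[W2B(ray(w,q(*a),.039)) for a in v]; M=np.mean(B[:4],0)
    e=B[1]-B[0];e2=B[2]-B[3];e3=B[0]-B[3];e4=B[1]-B[2]
    print(k,"ctr",M.round(4),B[4],"yaw deg",[round(np.degrees(np.arctan2(-d[0],d[1])),1) for d in (e,e2)],[round(np.degrees(np.arctan2(d[1],-d[0])),1) for d in(e3,e4)],"len",[round(np.linalg.norm(d),3) for d in(e,e2,e3,e4)],"tri z",tri([w,s],[q(*v[4]),q(*sc[k])])[2].round(3),tri([w,t,s],[q(*v[4]),q(*tp[k]),q(*sc[k])])[2].round(3))
```

```text
board [ 0.5486  0.0162 -0.0769] [[-2.9, -1.6], [2.7, -1.7], [-0.3, -1.2], [0.1, -0.7], [0.4, -1.2], [-0.5, 3.9], [-0.3, 3.6], [0.9, 3.0]]
pale ctr [-0.0294  0.1542] [-0.0299  0.1556] yaw deg [np.float64(-4.7), np.float64(-3.9)] [np.float64(1.7), np.float64(3.4)] len [np.float64(0.097), np.float64(0.094), np.float64(0.093), np.float64(0.092)] tri z 0.033 0.034
tan ctr [-0.0147 -0.0139] [-0.0153 -0.0142] yaw deg [np.float64(-14.3), np.float64(-14.3)] [np.float64(15.9), np.float64(12.8)] len [np.float64(0.09), np.float64(0.094), np.float64(0.092), np.float64(0.092)] tri z 0.03 0.03
dark ctr [-0.0411 -0.1358] [-0.0394 -0.1376] yaw deg [np.float64(-7.7), np.float64(-8.5)] [np.float64(10.0), np.float64(10.8)] len [np.float64(0.096), np.float64(0.094), np.float64(0.092), np.float64(0.094)] tri z 0.031 0.031
```

Run:
```python
from h import *
import pickle
from scipy.optimize import least_squares
w=pickle.load(open("w1.pkl","rb"))
q=lambda u,v:(u/1.5625-.18,v/1.5625-.18)
pts=[((131,124),(-.140,-.235,.015)),((659,127),(-.140,.235,.015)),((254,124),(-.14,-.124,.015)),((395,124),(-.14,0,.015)),((536,125.5),(-.14,.124,.015)),((395,393),(.126,0,.015)),((515,394),(.126,.124,.015)),((272.5,394),(.126,-.124,.015))]
def P(x,b): return np.array([x[0]+np.cos(x[2])*b[0]-np.sin(x[2])*b[1],x[1]+np.sin(x[2])*b[0]+np.cos(x[2])*b[1],b[2]+(x[3] if len(x)>3 else 0)])
f=lambda x:np.hstack([proj(w,P(x,b))-q(*uv) for uv,b in pts])
for x0 in([.54,.01,-.07],[.54,.01,-.07,0]):
    r=least_squares(f,x0);print("board",r.x.round(4),r.fun.reshape(-1,2).round(1).tolist())
im=cv2.imread("pics/w1raw.png");cv2.imwrite("pics/c1.png",cv2.resize(cv2.convertScaleAbs(im[60:270,75:435],alpha=1.3),(792,462),interpolation=cv2.INTER_CUBIC))
```

```text
board [ 0.5501  0.0161 -0.077 ] [[-2.7, -0.4], [2.4, -0.5], [-0.2, 0.0], [0.1, 0.5], [0.3, 0.0], [-0.5, 0.9], [-2.3, 0.6], [2.9, 0.0]]
board [ 0.5502  0.0161 -0.077  -0.0024] [[-1.7, -0.2], [1.4, -0.3], [0.3, 0.2], [0.1, 0.7], [-0.2, 0.2], [-0.5, 0.2], [-2.7, -0.1], [3.3, -0.7]]
```

View pics/c1.png

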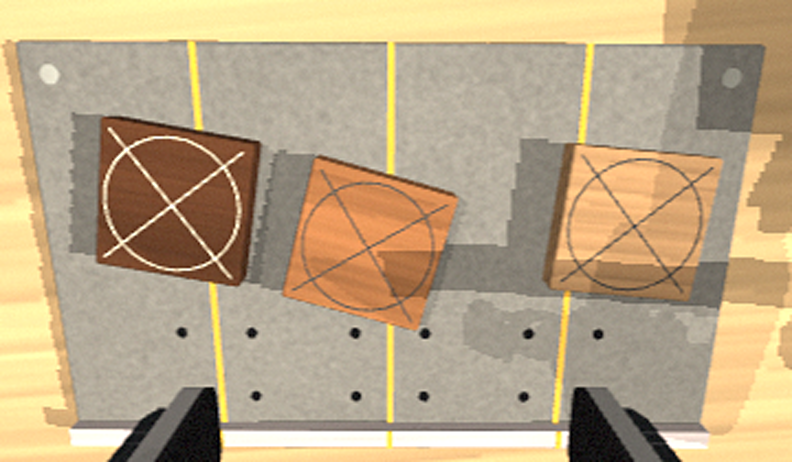

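The crop shows the diagonal crossings at dark (172,206), tan (379,246) and pale (645,224). The fence base is at y≈421, with the yellow lines crossing it at x=226, 389 and 556.

Run:
```python
from h import *
import pickle
from scipy.optimize import least_squares
w=pickle.load(open("w1.pkl","rb"))
q=lambda u,v:(u/2.2+75-.27,v/2.2+60-.27)
pts=[((17,42),(-.140,-.235,.015)),((763,46),(-.140,.235,.015)),((191,42),(-.14,-.124,.015)),((391,42),(-.14,0,.015)),((590,44),(-.14,.124,.015)),((389.5,421),(.126,0,.015)),((556,421),(.126,.124,.015)),((226,421),(.126,-.124,.015))]
def P(x,b): return np.array([x[0]+np.cos(x[2])*b[0]-np.sin(x[2])*b[1],x[1]+np.sin(x[2])*b[0]+np.cos(x[2])*b[1],b[2]])
f=lambda x:np.hstack([proj(w,P(x,b))-q(*uv) for uv,b in pts])
r=least_squares(f,[.55,0,0]);x=r.x;print("board",x.round(4),r.fun.reshape(-1,2).round(1).tolist());np.save("board.npy",x)
c,sn=np.cos(x[2]),np.sin(x[2]);W2B=lambda p:(np.array([[c,sn],[-sn,c]])@(np.array(p[:2])-x[:2]))
D={"dark":[(109,128),(231,278),(243,152),(105,257),(172,206)],"tan":[(320,168),(411,321),(449,205),(290,291),(379,246)],"pale":[(583,154),(690,291),(713,167),(561,281),(645,224)]}
for k,v in D.items():
    B=[W2B(ray(w,q(*a),.039)) for a in v];d1=B[1]-B[0];d2=B[3]-B[2]
    print(k,B[4].round(4),"yaw",[(np.degrees(np.arctan2(d[1],d[0]))%90-45).round(1) for d in(d1,d2)])
for a in[(-.14,.0),(.126,0)]:print(P(x,(*a,0)))
```

```text
board [ 0.5494  0.0158 -0.0757] [[-1.9, -0.3], [2.3, -0.8], [0.2, -0.0], [-0.1, 0.3], [-0.0, -0.2], [0.3, 0.8], [-0.4, 1.0], [-0.4, 0.7]]
dark [-0.0414 -0.1379] yaw [np.float64(-9.8), np.float64(-9.5)]
tan [-0.0159 -0.0073] yaw [np.float64(-15.3), np.float64(-15.9)]
pale [-0.0309  0.1623] yaw [np.float64(-3.2), np.float64(-4.9)]
[0.40985044 0.02643614 0.        ]
[0.67508864 0.00631899 0.        ]
```

```bash
cat >> h.py <<'E'
def bgoal(xb,yb,z,mode=0):
    x,y,a=np.load("board.npy");c,s=np.cos(a),np.sin(a)
    p=[x+c*xb-s*yb,y+s*xb+c*yb,z];print("world",np.round(p,3),"r",round(np.hypot(*p[:2]),3));goal(p,a+(0 if mode else np.pi/2))
def where():
    x,y,a=np.load("board.npy");c,s=np.cos(a),np.sin(a);st=monitor.get_state();d=st["eef_pos"][:2]-[x,y]
    print("t",round(st["time"],2),"board xy",np.round([c*d[0]+s*d[1],-s*d[0]+c*d[1]],4),"z",st["eef_pos"][2].round(4),"F",st["contact_force"].round(1),"open",round(st["opening"],3))
E
python3 -c "
from h import *
bgoal(-.125,-.137,.10);bgoal(-.125,-.137,.036)"
```

```text
world [ 0.414 -0.111  0.1  ] r 0.429
shift [ 0.2364 -0.3475  0.4749] turn [ 0.0001 -0.0003  0.0015] deg [ 0.  -0.1  0.3]
world [ 0.414 -0.111  0.036] r 0.429
shift [ 0.2363 -0.3476  0.6349] turn [ 0.0001 -0.0003  0.0015] deg [ 0.  -0.1  0.3]
```

```bash
python3 -m handwheel '[[0.236,-0.348,0.4,0,0,0.0015,0.2],[0.236,-0.348,0.4,0,0,0.0015,0.2],[0.236,-0.348,0.4,0,0,0.0015,0.2],[0.236,-0.348,0.4,0,0,0.0015,0.2],[0.236,-0.348,0.634,0,0,0.0015,0.2],[0.236,-0.348,0.634,0,0,0.0015,0.2],[0.236,-0.348,0.634,0,0,0.0015,0.2]]' 40 && python3 -c "
from h import *
where();bgoal(.015,-.137,.036)
cv2.imwrite('pics/w2.png',cv2.resize(eyes.read_camera('wrist')[:,:,::-1],(640,480)))"
```

```text
time: 2.78
eef_pos: [0.413, -0.1102, 0.0346]
tcp_rot: [0.037, 0.999, 0.002, -0.003]
contact_force: [0.0, -0.2, -1.0]
opening: 0.602
finger_force: 0.0
t 2.77 board xy [-0.1265 -0.136 ] z 0.0346 F [ 0.  -0.2 -1. ] open 0.602
world [ 0.554 -0.122  0.036] r 0.567
shift [-0.3537 -0.0028 -0.0056] turn [ 0.0009 -0.0019  0.0003] deg [ 0.2 -0.3  0. ]
```

View pics/w2.png

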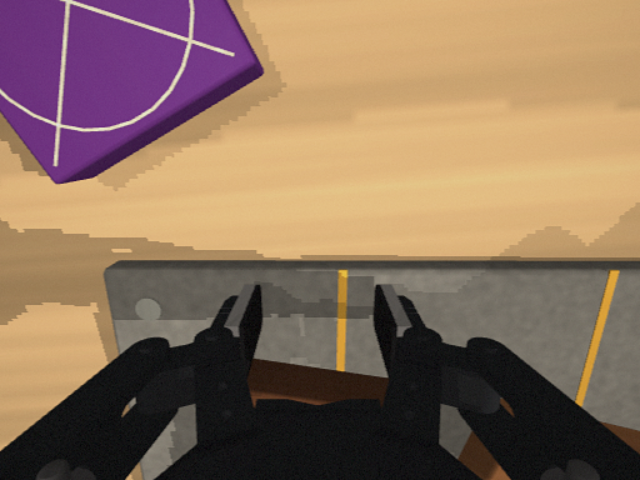

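Both open fingers are over the board at (250,330) and (385,330), behind the dark blank at (320,385) and clear of the purple look-alike. I'll push now.

```bash
python3 -m handwheel '[[-0.05,0,-0.004,0,0,0,0.2],[-0.085,0,-0.004,0,0,0,0.2],[-0.12,0,-0.004,0,0,0,0.2],[-0.155,0,-0.004,0,0,0,0.2],[-0.19,0,-0.004,0,0,0,0.2],[-0.225,0,-0.004,0,0,0,0.2],[-0.26,0,-0.004,0,0,0,0.2],[-0.29,0,-0.004,0,0,0,0.2],[-0.32,0,-0.004,0,0,0,0.2],[-0.34,0,-0.004,0,0,0,0.2],[-0.352,0,-0.004,0,0,0,0.2],[-0.352,0,-0.004,0,0,0,0.2]]' && python3 -c "
from h import *
where()"
```

```text
time: 4.32
eef_pos: [0.556, -0.1233, 0.0384]
tcp_rot: [0.038, 0.999, -0.0, 0.0]
contact_force: [0.9, 0.5, -0.0]
opening: 0.599
finger_force: 0.0
t 4.33 board xy [ 0.0171 -0.1382] z 0.0384 F [ 0.9  0.5 -0. ] open 0.599
```

```bash
python3 -m handwheel '[[-0.005,0,0.004,0,0,0,0.2],[-0.01,0,0.004,0,0,0,0.2],[-0.01,0,0.004,0,0,0,0.2]]' && python3 -m handwheel '[[-0.005,0,0,0,0,0,0.2],[-0.005,0,0,0,0,0,0.2]]' && python3 -c "
from h import *
where()"
```

```text
time: 4.7
eef_pos: [0.5588, -0.1233, 0.0364]
tcp_rot: [0.038, 0.999, 0.0, -0.001]
contact_force: [-2.8, -0.4, 1.6]
opening: 0.601
finger_force: 1.7
time: 4.95
eef_pos: [0.5588, -0.1233, 0.0364]
tcp_rot: [0.038, 0.999, 0.001, -0.004]
contact_force: [-9.6, 0.3, 6.9]
opening: 0.607
finger_force: 5.1
t 4.95 board xy [ 0.0199 -0.138 ] z 0.0364 F [-9.6  0.3  6.9] open 0.607
```

```bash
python3 -c "
from h import *
print(monitor.get_state()['qpos'].round(2))
bgoal(.079,-.208,.1,1)
bgoal(.079,-.208,.036,1)"
```

```text
[-0.39  0.34  1.95 -0.    0.86 -1.89]
world [ 0.612 -0.198  0.1  ] r 0.644
shift [-0.1466 -0.1747 -0.1605] turn [-0.0018 -0.0023  0.4999] deg [-0.3 -0.4 90. ]
world [ 0.612 -0.198  0.036] r 0.644
shift [-0.1479 -0.1748 -0.0005] turn [-0.0018 -0.0023  0.4999] deg [-0.3 -0.4 90. ]
```

```bash
python3 -m handwheel '[[0.06,0,0,0,0,0,-0.2],[0.04,-0.05,-0.1,0,0,0.06,-0.2],[-0.146,-0.175,-0.16,0,0,0.12,-0.2],[-0.146,-0.175,-0.16,0,0,0.18,-0.2],[-0.146,-0.175,-0.16,0,0,0.5,-0.2],[-0.146,-0.175,-0.16,0,0,0.5,-0.2],[-0.146,-0.175,-0.16,0,0,0.5,-0.2],[-0.146,-0.175,-0.16,0,0,0.5,-0.2],[-0.146,-0.175,-0.16,0,0,0.5,-0.2],[-0.146,-0.175,-0.16,0,0,0.5,-0.2],[-0.147,-0.175,-0.08,0,0,0.5,-0.2],[-0.148,-0.175,0,0,0,0.5,-0.2]]' && python3 -c "
from h import *
where();bgoal(.079,-.1825,.036,1)"
```

```text
time: 6.45
eef_pos: [0.6165, -0.1985, 0.037]
tcp_rot: [0.734, 0.679, 0.001, 0.002]
contact_force: [-0.7, 0.2, -0.6]
opening: 0.401
finger_force: 0.0
t 6.45 board xy [ 0.0831 -0.2086] z 0.037 F [-0.7  0.2 -0.6] open 0.401
world [ 0.614 -0.172  0.036] r 0.638
shift [ 0.0653 -0.0102  0.0023] turn [ 0.0013  0.0004 -0.0003] deg [ 0.2  0.1 -0.1]
```

```bash
python3 -m handwheel '[[0.015,0,0,0,0,0,-0.2],[0.03,0,0,0,0,0,-0.2],[0.04,0,0,0,0,0,-0.2],[0.05,0,0,0,0,0,-0.2],[0.058,0,0,0,0,0,-0.2],[0.064,0,0,0,0,0,-0.2],[0.064,0,0,0,0,0,-0.2]]' && python3 -c "
from h import *
where();bgoal(-.022,-.1,.1,1);bgoal(-.022,-.1,.036,1);bgoal(-.022,-.059,.036,1)"
```

```text
time: 7.32
eef_pos: [0.6172, -0.1722, 0.0367]
tcp_rot: [0.734, 0.679, 0.0, -0.0]
contact_force: [-0.2, -0.5, 0.6]
opening: 0.398
finger_force: 0.1
t 7.33 board xy [ 0.0818 -0.1824] z 0.0367 F [-0.2 -0.5  0.6] open 0.398
world [ 0.52  -0.082  0.1  ] r 0.526
shift [ 0.2058 -0.2597 -0.1581] turn [-0.     -0.0001 -0.0003] deg [-0.  -0.  -0.1]
world [ 0.52  -0.082  0.036] r 0.526
shift [ 0.2058 -0.2597  0.0019] turn [-0.     -0.0001 -0.0003] deg [-0.  -0.  -0.1]
world [ 0.523 -0.041  0.036] r 0.525
shift [ 0.3083 -0.2598  0.0019] turn [-0.     -0.0001 -0.0003] deg [-0.  -0.  -0.1]
```

Next, push tan in +y.

```bash
python3 -m handwheel '[[-0.02,0,0,0,0,0,-0.2],[-0.02,0,-0.16,0,0,0,-0.2],[0.206,-0.26,-0.16,0,0,0,-0.2],[0.206,-0.26,-0.16,0,0,0,-0.2],[0.206,-0.26,-0.16,0,0,0,-0.2],[0.206,-0.26,0,0,0,0,-0.2],[0.206,-0.26,0.002,0,0,0,-0.2],[0.206,-0.26,0.002,0,0,0,-0.2]]' && python3 -m handwheel '[[0.02,0,0,0,0,0,-0.2],[0.04,0,0,0,0,0,-0.2],[0.06,0,0,0,0,0,-0.2],[0.075,0,0,0,0,0,-0.2],[0.09,0,0,0,0,0,-0.2],[0.102,0,0,0,0,0,-0.2],[0.102,0,0,0,0,0,-0.2]]' && python3 -c "
from h import *
where();bgoal(-.02,.25,.1,1);bgoal(-.02,.25,.036,1)"
```

```text
time: 8.32
eef_pos: [0.5201, -0.0829, 0.0358]
tcp_rot: [0.734, 0.679, -0.0, -0.0]
contact_force: [0.5, 0.1, 0.1]
opening: 0.398
finger_force: 0.0
time: 9.2
eef_pos: [0.5227, -0.0411, 0.0357]
tcp_rot: [0.734, 0.68, -0.0, -0.0]
contact_force: [0.4, 0.8, 0.2]
opening: 0.402
finger_force: 0.0
t 9.2 board xy [-0.0224 -0.0588] z 0.0357 F [0.4 0.8 0.2] open 0.402
world [0.548 0.267 0.1  ] r 0.61
shift [ 0.7721  0.0054 -0.1603] turn [-0.0002 -0.0001 -0.0001] deg [-0. -0. -0.]
world [0.548 0.267 0.036] r 0.61
shift [ 7.721e-01  5.600e-03 -3.000e-04] turn [-0.0002 -0.0001 -0.0001] deg [-0. -0. -0.]
```

```bash
python3 -m handwheel '[[-0.03,0,0,0,0,0,-0.2],[-0.03,0,-0.16,0,0,0,-0.2],[0.735,-0.02,-0.2,0,0,0,-0.2],[0.735,-0.02,-0.2,0,0,0,-0.2],[0.735,-0.02,-0.2,0,0,0,-0.2],[0.735,-0.02,-0.2,0,0,0,-0.2],[0.735,-0.02,-0.2,0,0,0,-0.2],[0.735,-0.02,-0.16,0,0,0,-0.2],[0.735,-0.02,0,0,0,0,-0.2],[0.735,-0.02,0,0,0,0,-0.2],[0.735,-0.02,0,0,0,0,-0.2]]' && python3 -m handwheel '[[-0.02,0,0,0,0,0,-0.2],[-0.04,0,0,0,0,0,-0.2],[-0.06,0,0,0,0,0,-0.2],[-0.08,0,0,0,0,0,-0.2],[-0.1,0,0,0,0,0,-0.2],[-0.115,0,0,0,0,0,-0.2],[-0.125,0,0,0,0,0,-0.2],[-0.131,0,0,0,0,0,-0.2],[-0.131,0,0,0,0,0,-0.2]]' && python3 -c "
from h import *
where();bgoal(-.11,.124,.036,0);print(monitor.get_state()['qpos'].round(2))"
```

```text
time: 10.58
eef_pos: [0.5368, 0.2504, 0.0348]
tcp_rot: [0.734, 0.679, -0.001, -0.001]
contact_force: [-0.1, 0.8, -0.1]
opening: 0.399
finger_force: 0.0
time: 11.7
eef_pos: [0.5334, 0.1996, 0.0358]
tcp_rot: [0.734, 0.68, -0.0, 0.0]
contact_force: [0.9, -0.8, -0.6]
opening: 0.402
finger_force: 0.0
t 11.7 board xy [-0.0299  0.182 ] z 0.0358 F [ 0.9 -0.8 -0.6] open 0.402
world [0.449 0.148 0.036] r 0.473
shift [-0.1451 -0.2001 -0.0003] turn [0.000e+00 2.000e-04 4.997e-01] deg [ 0.  0. 90.]
[ 0.18  0.33  1.96 -0.    0.85  0.26]
```

```bash
python3 -m handwheel '[[0.04,0,0,0,0,0,0.2],[0.04,0,-0.16,0,0,0,0.2],[-0.145,-0.2,-0.16,0,0,-0.5,0.2],[-0.145,-0.2,-0.16,0,0,-0.5,0.2],[-0.145,-0.2,-0.16,0,0,-0.5,0.2],[-0.145,-0.2,-0.16,0,0,-0.5,0.2],[-0.145,-0.2,-0.16,0,0,-0.5,0.2],[-0.145,-0.2,-0.16,0,0,-0.5,0.2],[-0.145,-0.2,-0.16,0,0,-0.5,0.2],[-0.145,-0.2,-0.16,0,0,-0.5,0.2],[-0.145,-0.2,0,0,0,-0.5,0.2],[-0.145,-0.2,0,0,0,-0.5,0.2]]' && python3 -c "
from h import *
where();bgoal(.015,.124,.036,0)"
```

```text
time: 13.2
eef_pos: [0.4471, 0.1485, 0.0328]
tcp_rot: [0.038, 0.999, -0.0, -0.003]
contact_force: [-1.2, -0.2, 0.0]
opening: 0.6
finger_force: 0.0
t 13.2 board xy [-0.1121  0.1246] z 0.0328 F [-1.2 -0.2  0. ] open 0.6
world [0.574 0.138 0.036] r 0.59
shift [-0.3176 -0.0012 -0.0101] turn [-0.0004 -0.0022 -0.0002] deg [-0.1 -0.4 -0. ]
```

```bash
python3 -m handwheel '[[-0.04,0,0,0,0,0,0.2],[-0.075,0,0,0,0,0,0.2],[-0.11,0,0,0,0,0,0.2],[-0.145,0,0,0,0,0,0.2],[-0.18,0,0,0,0,0,0.2],[-0.215,0,0,0,0,0,0.2],[-0.245,0,0,0,0,0,0.2],[-0.275,0,0,0,0,0,0.2],[-0.3,0,0,0,0,0,0.2],[-0.315,0,0,0,0,0,0.2],[-0.322,0,0,0,0,0,0.2],[-0.322,0,0,0,0,0,0.2]]' && python3 -m handwheel '[[-0.006,0,0,0,0,0,0.2],[-0.008,0,0,0,0,0,0.2],[-0.008,0,0,0,0,0,0.2]]' && python3 -c "
from h import *
where();bgoal(-.10,.0,.036,0)"
```

```text
time: 14.7
eef_pos: [0.5779, 0.1383, 0.0359]
tcp_rot: [0.038, 0.999, -0.0, 0.0]
contact_force: [0.2, -1.1, 1.0]
opening: 0.603
finger_force: 0.0
time: 15.08
eef_pos: [0.579, 0.1382, 0.0357]
tcp_rot: [0.038, 0.999, -0.0, -0.003]
contact_force: [-7.0, 0.7, 4.8]
opening: 0.598
finger_force: 3.0
t 15.07 board xy [0.0202 0.1243] z 0.0357 F [-7.   0.7  4.8] open 0.598
world [0.45  0.023 0.036] r 0.45
shift [ 0.3003 -0.3109  0.0008] turn [-0.0001 -0.0016 -0.0002] deg [-0.  -0.3 -0. ]
```

```bash
python3 -m handwheel '[[0.04,0,0,0,0,0,0.2],[0.1,0,-0.16,0,0,0,0.2],[0.3,-0.31,-0.16,0,0,0,0.2],[0.3,-0.31,-0.16,0,0,0,0.2],[0.3,-0.31,-0.16,0,0,0,0.2],[0.3,-0.31,0,0,0,0,0.2],[0.3,-0.31,0,0,0,0,0.2],[0.3,-0.31,0,0,0,0,0.2]]' && python3 -m handwheel '[[-0.04,0,0,0,0,0,0.2],[-0.075,0,0,0,0,0,0.2],[-0.11,0,0,0,0,0,0.2],[-0.145,0,0,0,0,0,0.2],[-0.18,0,0,0,0,0,0.2],[-0.215,0,0,0,0,0,0.2],[-0.245,0,0,0,0,0,0.2],[-0.27,0,0,0,0,0,0.2],[-0.288,0,0,0,0,0,0.2],[-0.295,0,0,0,0,0,0.2],[-0.302,0,0,0,0,0,0.2],[-0.302,0,0,0,0,0,0.2]]' && python3 -c "
from h import *
where();bgoal(-.05,0,.29,0)"
```

```text
time: 16.08
eef_pos: [0.4523, 0.0236, 0.0368]
tcp_rot: [0.038, 0.999, -0.0, 0.0]
contact_force: [0.8, -0.8, 1.6]
opening: 0.603
finger_force: 0.0
time: 17.58
eef_pos: [0.5695, 0.0146, 0.0353]
tcp_rot: [0.038, 0.999, 0.0, -0.004]
contact_force: [-7.4, -0.7, 5.8]
opening: 0.603
finger_force: 3.8
t 17.57 board xy [0.0201 0.0003] z 0.0353 F [-7.4 -0.7  5.8] open 0.603
world [0.5  0.02 0.29] r 0.5
shift [ 0.1801 -0.0008 -0.6353] turn [ 0.     -0.0025 -0.0002] deg [ 0.  -0.5 -0. ]
```

```bash
python3 -m handwheel '[[0.05,0,0,0,0,0,0.2],[0.1,0,-0.12,0,0,0,1],[0.3,0,-0.6,0,0,0,1],[0.3,0,-0.6,0,0,0,1],[0.3,0,-0.6,0,0,0,1],[0.3,0,-0.6,0,0,0,1],[0.3,0,-0.6,0,0,0,1],[0.3,0,-0.6,0,0,0,1],[0.3,0,-0.6,0,0,0,1]]'
python3 - <<'E'
from h import *
import pickle
where();w=eyes.camera_params("wrist");im=eyes.read_camera("wrist");pickle.dump(w,open("w3.pkl","wb"))
cv2.imwrite("pics/w3raw.png",im[:,:,::-1])
cs=[(.126,-.2,.027),(.126,.2,.027),(-.06,.2,.039),(-.06,-.2,.039)]
x,y,a=np.load("board.npy");c,s=np.cos(a),np.sin(a)
uv=np.array([proj(w,[x+c*b[0]-s*b[1],y+s*b[0]+c*b[1],b[2]]) for b in cs]);print(uv.round())
u0,v0=np.maximum(uv.min(0)-15,0).astype(int);u1,v1=(uv.max(0)+15).astype(int)
k=min(800/(min(u1,512)-u0),600/(min(v1,384)-v0));cr=im[v0:v1,u0:u1,::-1];print(u0,v0,k)
cv2.imwrite("pics/c3.png",cv2.resize(cv2.convertScaleAbs(cr,alpha=1.3),None,fx=k,fy=k,interpolation=cv2.INTER_CUBIC))
E
```

```text
time: 18.7
eef_pos: [0.4521, 0.0236, 0.2739]
tcp_rot: [0.038, 0.999, 0.0, -0.002]
contact_force: [-0.3, -0.9, -0.9]
opening: 1.003
finger_force: 0.0
t 18.7 board xy [-0.0977  0.0003] z 0.2739 F [-0.3 -0.9 -0.9] open 1.003
[[130. 298.]
 [377. 298.]
 [398. 190.]
 [109. 191.]]
93 175 2.5078369905956115
```

View pics/c3.png

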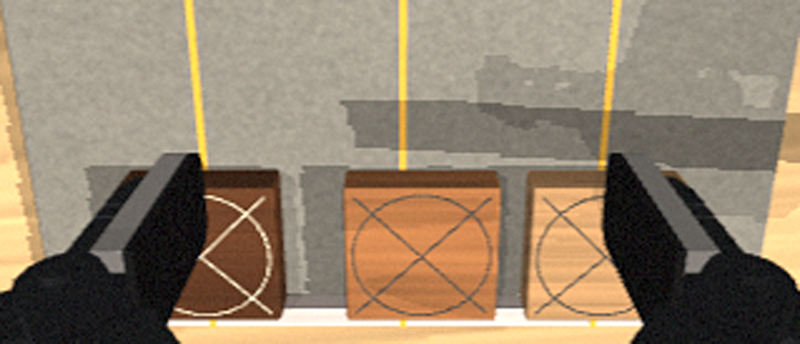

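The row is flush, but tan is off its line: its crossing is at (421,257) and the line at x≈402. Dark crosses near (200,258) and pale near (605,257). I'll compute the offsets.

Run:
```python
from h import *
import pickle
w=pickle.load(open("w3.pkl","rb"));x,y,a=np.load("board.npy");c,s=np.cos(a),np.sin(a);k=2.5078
q=lambda u,v:(u/k+93-.3,v/k+175-.3)
W2B=lambda p:(np.array([[c,s],[-s,c]])@(np.array(p[:2])-[x,y])).round(4)
for n,u,v,z in[("tan c",421,257,.039),("tan near r/l",345,186,.039),("",500,186,.039),("tan far",347,318,.039),("",496,318,.039),("dark c",200,258,.039),("dark +y near",280,184,.039),("dark +y far",276,318,.039),("pale c",605,257,.039),("pale -y near",528,186,.039),("pale -y far",526,318,.039),("line0 fence",212,322,.027),("line1",402.5,322,.027),("line2",593,322,.027),("line0",203,160,.015),("line1",402.5,160,.015),("line2",604,160,.015)]: print(n,W2B(ray(w,q(u,v),z)))
```

```text
tan c [0.0788 0.0109]
tan near r/l [ 0.0302 -0.0343]
 [0.0304 0.0573]
tan far [ 0.1233 -0.0355]
 [0.1234 0.0584]
dark c [ 0.0793 -0.1242]
dark +y near [ 0.0288 -0.0726]
dark +y far [ 0.1232 -0.0802]
pale c [0.079  0.1234]
pale -y near [0.0304 0.0738]
pale -y far [0.1235 0.0773]
line0 fence [ 0.1361 -0.1248]
line1 [ 0.1363 -0.0006]
line2 [0.1365 0.1238]
line0 [ 0.0254 -0.1245]
line1 [ 0.0256 -0.0004]
line2 [0.0258 0.1251]
```

Dark and pale are within 1 mm. Tan sits 11 mm too far in +y, and the gap to pale is too narrow for a finger. I'll press lightly on its top with both fingertips and drag it −y.

```bash
python3 -c "
from h import *
bgoal(.075,.011,.062,0)"
```

```text
world [0.625 0.021 0.062] r 0.625
shift [-0.4331  0.0269  0.5288] turn [ 0.0001 -0.001  -0.0003] deg [ 0.  -0.2 -0.1]
```

```bash
python3 -m handwheel '[[-0.433,0.027,0.35,0,0,0,0.2],[-0.433,0.027,0.35,0,0,0,0.2],[-0.433,0.027,0.35,0,0,0,0.2],[-0.433,0.027,0.45,0,0,0,0.2],[-0.433,0.027,0.5,0,0,0,0.2],[-0.433,0.027,0.526,0,0,0,0.2],[-0.433,0.027,0.526,0,0,0,0.2]]' && python3 -m handwheel '[[0,0,0.005,0,0,0,0.2],[0,0,0.01,0,0,0,0.2],[0,0,0.01,0,0,0,0.2]]' && python3 -m handwheel '[[0,0,0.005,0,0,0,0.2],[0,0,0.01,0,0,0,0.2],[0,0,0.01,0,0,0,0.2]]'; python3 -c "
from h import *
where()"
```

```text
time: 19.62
eef_pos: [0.6255, 0.0211, 0.0647]
tcp_rot: [0.038, 0.999, 0.0, -0.001]
contact_force: [-0.6, -0.5, 0.8]
opening: 0.6
finger_force: 0.0
time: 20.0
eef_pos: [0.6264, 0.021, 0.0624]
tcp_rot: [0.038, 0.999, -0.0, 0.001]
contact_force: [-0.5, 0.3, 1.0]
opening: 0.599
finger_force: 0.0
time: 20.38
eef_pos: [0.6258, 0.021, 0.0572]
tcp_rot: [0.038, 0.999, 0.0, -0.0]
contact_force: [0.1, 0.1, 0.2]
opening: 0.597
finger_force: 0.0
t 20.38 board xy [0.0757 0.0109] z 0.0572 F [0.1 0.1 0.2] open 0.597
```

```bash
for i in 1 2; do :; done; python3 -m handwheel '[[0,0,0.005,0,0,0,0.2],[0,0,0.0075,0,0,0,0.2],[0,0,0.0075,0,0,0,0.2]]' && python3 -m handwheel '[[0,0,0.005,0,0,0,0.2],[0,0,0.005,0,0,0,0.2],[0,0,0.005,0,0,0,0.2]]' && python3 -m handwheel '[[0,0,0.0025,0,0,0,0.2],[0,0,0.005,0,0,0,0.2],[0,0,0.005,0,0,0,0.2]]'
```

```text
time: 20.75
eef_pos: [0.6261, 0.021, 0.0548]
tcp_rot: [0.038, 0.999, -0.0, -0.0]
contact_force: [-1.2, 0.4, 2.3]
opening: 0.599
finger_force: 1.3
time: 21.12
eef_pos: [0.6261, 0.021, 0.0548]
tcp_rot: [0.038, 0.999, -0.0, -0.001]
contact_force: [-6.2, -0.0, 11.8]
opening: 0.598
finger_force: 5.8
time: 21.5
eef_pos: [0.6262, 0.021, 0.0547]
tcp_rot: [0.038, 0.999, -0.0, -0.001]
contact_force: [-10.9, 1.0, 19.9]
opening: 0.6
finger_force: 10.1
```

```bash
python3 -m handwheel '[[0.004,0,0,0,0,0,0.2],[0.004,-0.005,0,0,0,0,0.2],[0.004,-0.01,0,0,0,0,0.2],[0.004,-0.015,0,0,0,0,0.2]]' && python3 -m handwheel '[[0,-0.005,0,0,0,0,0.2],[0,-0.01,0,0,0,0,0.2],[0,-0.015,0,0,0,0,0.2],[0,-0.015,0,0,0,0,0.2]]'
python3 - <<'E'
from h import *
where();w=eyes.camera_params("wrist");im=eyes.read_camera("wrist");im2=eyes.read_camera("top");cv2.imwrite("pics/t4raw.png",im2[:,:,::-1])
cv2.imwrite("pics/w4.png",cv2.resize(im[:,:,::-1],(640,480)))
E
```

```text
time: 22.0
eef_pos: [0.6268, 0.0176, 0.0548]
tcp_rot: [0.039, 0.999, 0.002, 0.003]
contact_force: [-1.0, 9.5, 14.0]
opening: 0.6
finger_force: 6.9
time: 22.5
eef_pos: [0.6267, 0.0112, 0.0548]
tcp_rot: [0.039, 0.999, 0.002, 0.004]
contact_force: [-0.3, 7.6, 13.1]
opening: 0.6
finger_force: 6.7
t 22.5 board xy [0.0773 0.0012] z 0.0548 F [-0.3  7.6 13.1] open 0.6
```

View pics/w4.png

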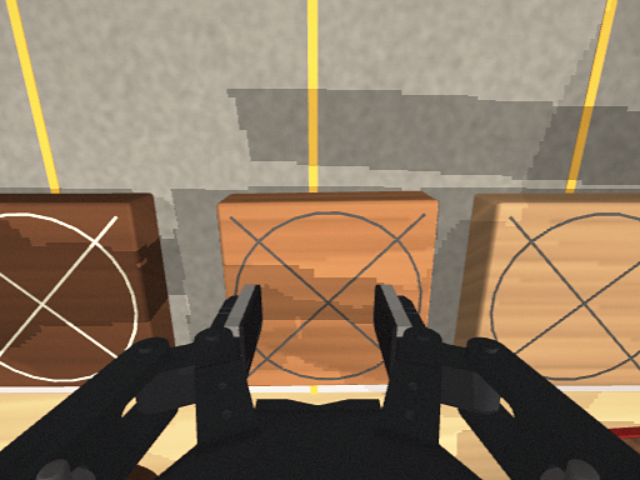

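Tan has followed. Its crossing is at (328,302), and the middle line runs from (313,190) to (316,388). I'll compute what remains.

Run:
```python
from h import *
w=eyes.camera_params("wrist");x,y,a=np.load("board.npy");c,s=np.cos(a),np.sin(a)
W2B=lambda p:(np.array([[c,s],[-s,c]])@(np.array(p[:2])-[x,y])).round(4)
for n,u,v,z in[("tan",328,302,.039),("diag ends",231,217,.039),("",425,214,.039),("corner",219,203,.039),("",438,200,.039),("line",313,185,.015),("line",313,20,.015),("linef",315.5,389,.027),("dark",41,302,.039),("pale",584,300,.039)]: print(n,W2B(ray(w,(u/1.25-.1,v/1.25-.1),z)))
```

```text
tan [0.078  0.0064]
diag ends [ 0.0378 -0.0349]
 [0.0367 0.047 ]
corner [ 0.0318 -0.0394]
 [0.0307 0.0519]
line [ 0.0281 -0.0004]
line [-0.0414 -0.    ]
linef [0.1372 0.0005]
dark [ 0.0775 -0.1245]
pale [0.0774 0.1238]
```

```bash
cat >> h.py <<'E'
def tanc():
    w=eyes.camera_params("wrist");im=eyes.read_camera("wrist");x,y,a=np.load("board.npy")
    hs=cv2.cvtColor(cv2.GaussianBlur(im,(3,3),0),cv2.COLOR_RGB2HSV)[:,:,1]
    # rows at board x 0.045 on the top plane
    o=[]
    for xb in(.04,.045,.05):
        yb=np.arange(-.09,.09,.0005);P=[proj(w,[x+np.cos(a)*xb-np.sin(a)*b,y+np.sin(a)*xb+np.cos(a)*b,.039]) for b in yb]
        m=np.array([hs[int(round(v)),int(round(u))] for u,v in P])>75
        i=len(yb)//2;l=i
        while l>0 and m[l]:l-=1
        r=i
        while r<len(yb)-1 and m[r]:r+=1
        o.append((yb[l],yb[r],(yb[l]+yb[r])/2))
    print("tan edges, centre",np.round(o,4).tolist())
E
python3 -c "
from h import *
tanc()"
python3 -m handwheel '[[0,-0.005,0.002,0,0,0,0.2],[0,-0.01,0.004,0,0,0,0.2],[0,-0.015,0.004,0,0,0,0.2],[0,-0.015,0.004,0,0,0,0.2]]'; python3 -c "
from h import *
where();tanc()"
```

```text
tan edges, centre [[-0.0105, 0.023, 0.0063], [-0.019, 0.0315, 0.0063], [-0.0225, 0.0335, 0.0055]]
time: 23.15
eef_pos: [0.6268, 0.0065, 0.0548]
tcp_rot: [0.039, 0.999, 0.003, 0.004]
contact_force: [-2.4, 13.0, 19.0]
opening: 0.6
finger_force: 9.7
t 23.15 board xy [ 0.0778 -0.0035] z 0.0548 F [-2.4 13.  19. ] open 0.6
tan edges, centre [[-0.015, 0.0205, 0.0028], [-0.0235, 0.029, 0.0028], [-0.0255, 0.03, 0.0023]]
```

```bash
python3 -m handwheel '[[0,-0.004,0,0,0,0,0.2],[0,-0.008,0,0,0,0,0.2],[0,-0.008,0,0,0,0,0.2]]'; python3 -c "
from h import *
where();tanc()"
```

```text
time: 23.58
eef_pos: [0.6267, 0.0032, 0.0548]
tcp_rot: [0.039, 0.999, 0.003, 0.004]
contact_force: [-2.9, 12.7, 20.1]
opening: 0.602
finger_force: 9.6
t 23.57 board xy [ 0.078  -0.0068] z 0.0548 F [-2.9 12.7 20.1] open 0.602
tan edges, centre [[-0.0175, 0.018, 0.0003], [-0.0255, 0.0265, 0.0005], [-0.029, 0.0265, -0.0012]]
```

```bash
python3 -m handwheel '[[0,0.004,-0.008,0,0,0,0.2],[0,0.005,-0.02,0,0,0,0.2],[0,0.005,-0.06,0,0,0,0.2],[0,0.005,-0.06,0,0,0,0.2]]' && python3 -c "
from h import *
tanc();where();bgoal(-.01,0,.065);bgoal(-.01,0,.036);bgoal(.0205,0,.036)"
```

```text
time: 24.12
eef_pos: [0.624, 0.0015, 0.0745]
tcp_rot: [0.039, 0.999, -0.0, 0.001]
contact_force: [0.2, -0.2, 0.4]
opening: 0.599
finger_force: 0.0
tan edges, centre [[-0.018, 0.019, 0.0005], [-0.026, 0.0265, 0.0003], [-0.0285, 0.0265, -0.001]]
t 24.18 board xy [ 0.0749 -0.0086] z 0.0737 F [-0.4  0.  -0.3] open 0.599
world [0.539 0.017 0.065] r 0.54
shift [0.2123 0.0212 0.0215] turn [-0.0001  0.0005 -0.0004] deg [-0.   0.1 -0.1]
world [0.539 0.017 0.036] r 0.54
shift [0.2124 0.0212 0.094 ] turn [-0.0001  0.0005 -0.0004] deg [-0.   0.1 -0.1]
world [0.57  0.014 0.036] r 0.57
shift [0.1362 0.0213 0.0941] turn [-0.0001  0.0005 -0.0004] deg [-0.   0.1 -0.1]
```

Now nudge tan flush, then lift and look.

```bash
python3 -m handwheel '[[0.1,0.021,0,0,0,0,0.2],[0.213,0.021,0,0,0,0,0.2],[0.213,0.021,0,0,0,0,0.2],[0.213,0.021,0.094,0,0,0,0.2],[0.213,0.021,0.094,0,0,0,0.2],[0.17,0.021,0.094,0,0,0,0.2],[0.15,0.021,0.094,0,0,0,0.2],[0.14,0.021,0.094,0,0,0,0.2],[0.135,0.021,0.094,0,0,0,0.2],[0.133,0.021,0.094,0,0,0,0.2]]' && python3 -c "
from h import *
where()" && python3 -m handwheel '[[0.06,0,0,0,0,0,-0.2],[0.1,0,-0.1,0,0,0,-0.7],[0.22,0.0,-0.6,0,0,0,-1],[0.22,0.0,-0.6,0,0,0,-1],[0.22,0.0,-0.6,0,0,0,-1],[0.22,0.0,-0.6,0,0,0,-1],[0.22,0.0,-0.6,0,0,0,-1]]'
python3 - <<'E'
from h import *
import pickle
where();w=eyes.camera_params("wrist");im=eyes.read_camera("wrist");pickle.dump(w,open("w5.pkl","wb"))
cv2.imwrite("pics/w5raw.png",im[:,:,::-1])
cv2.imwrite("pics/w5.png",cv2.resize(cv2.convertScaleAbs(im[170:320,100:420,::-1],alpha=1.3),None,fx=2.5,fy=2.5,interpolation=cv2.INTER_CUBIC))
E
```

```text
time: 25.42
eef_pos: [0.5694, 0.0146, 0.0352]
tcp_rot: [0.038, 0.999, 0.0, -0.002]
contact_force: [-4.3, 0.8, 3.0]
opening: 0.597
finger_force: 2.4
t 25.43 board xy [0.02   0.0003] z 0.0352 F [-4.3  0.8  3. ] open 0.597
time: 26.3
eef_pos: [0.4834, 0.0211, 0.2765]
tcp_rot: [0.038, 0.999, -0.0, 0.002]
contact_force: [0.2, -0.2, -1.2]
opening: 0.001
finger_force: 0.0
t 26.3 board xy [-0.0663  0.0002] z 0.2765 F [ 0.2 -0.2 -1.2] open 0.001
```

View pics/w5.png

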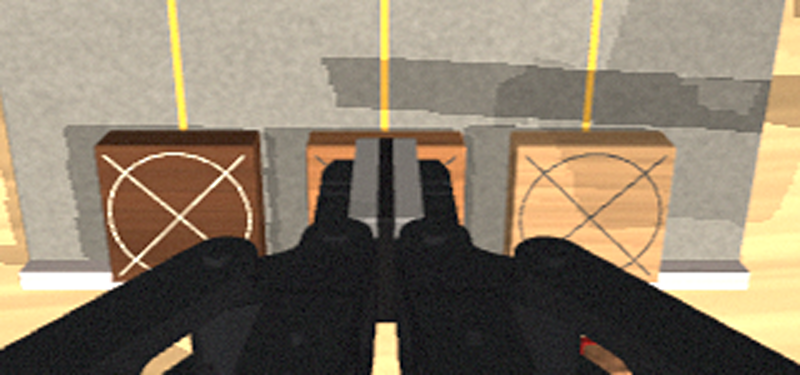

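The row now looks even. Dark crosses at (180,216), pale at (591,216), and tan's near corners are at (307,147) and (466,147). The valve comes next.

Run:
```python
from h import *
import pickle
w=pickle.load(open("w5.pkl","rb"));x,y,a=np.load("board.npy");c,s=np.cos(a),np.sin(a)
W2B=lambda p:(np.array([[c,s],[-s,c]])@(np.array(p[:2])-[x,y])).round(4)
for n,u,v,z in[("tan l",307,147,.039),("tan r",466,147,.039),("dark",180,216,.039),("dark l",96,147,.039),("dark r",260,147,.039),("pale",591,216,.039),("pale l",511,147,.039),("pale r",674,147,.039),("line0",183,122,.015),("line1",385,122,.015),("line2",587.5,122,.015)]: print(n,W2B(ray(w,(u/2.5+100-.3,v/2.5+170-.3),z)))
goal([.47,.33,.26],np.pi/2)
```

```text
tan l [ 0.032  -0.0454]
tan r [0.0321 0.0475]
dark [ 0.0776 -0.1236]
dark l [ 0.0318 -0.1686]
dark r [ 0.0319 -0.0728]
pale [0.0778 0.1245]
pale l [0.0321 0.0738]
pale r [0.0322 0.169 ]
line0 [ 0.0265 -0.1241]
line1 [0.0266 0.0002]
line2 [0.0267 0.1248]
shift [0.0906 0.7673 0.0358] turn [ 0.     -0.0001 -0.0244] deg [ 0.  -0.  -4.4]
```

```bash
python3 -m handwheel '[[0.11,0.7,0.05,0,0,0,1],[0.11,0.7,0.05,0,0,0,1],[0.11,0.7,0.05,0,0,0,1],[0.11,0.7,0.05,0,0,0,1],[0.11,0.7,0.05,0,0,0,1],[0.11,0.7,0.05,0,0,0,1],[0.11,0.7,0.05,0,0,0,1],[0.11,0.7,0.05,0,0,0,1]]'
python3 - <<'E'
from h import *
import pickle
w=eyes.camera_params("wrist");im=eyes.read_camera("wrist");pickle.dump((w,im),open("va.pkl","wb"));print(proj(w,[.53,.353,.06]))
E
python3 -m handwheel '[[-0.05,0.2,0.05,0,0,0,1],[-0.05,0.2,0.05,0,0,0,1],[-0.05,0.2,0.05,0,0,0,1],[-0.05,0.2,0.05,0,0,0,1]]'
python3 - <<'E'
from h import *
import pickle
w=eyes.camera_params("wrist");im=eyes.read_camera("wrist");wa,ia=pickle.load(open("va.pkl","rb"));out=[];off=[]
for p,i in((wa,ia),(w,im)):
    u,v=proj(p,[.53,.353,.06]).round().astype(int);u0,v0=max(0,u-65),max(0,v-65);off.append((int(u0),int(v0)))
    out.append(cv2.resize(cv2.convertScaleAbs(i[v0:v0+130,u0:u0+130,::-1],alpha=1.5),(390,390),interpolation=cv2.INTER_CUBIC))
print(off,[o.shape for o in out]);pickle.dump((wa,w,off),open("v.pkl","wb"));cv2.imwrite("pics/v.png",np.hstack(out))
E
```

```text
time: 27.35
eef_pos: [0.4605, 0.3025, 0.2544]
tcp_rot: [0.039, 0.999, -0.0, -0.001]
contact_force: [0.6, 0.6, 0.5]
opening: 0.999
finger_force: 0.0
[297.55701622 220.43212577]
time: 27.9
eef_pos: [0.4866, 0.3809, 0.2356]
tcp_rot: [0.039, 0.999, -0.0, 0.0]
contact_force: [0.3, -0.2, 0.5]
opening: 0.999
finger_force: 0.0
[(233, 155), (168, 146)] [(390, 390, 3), (390, 390, 3)]
```

View pics/v.png

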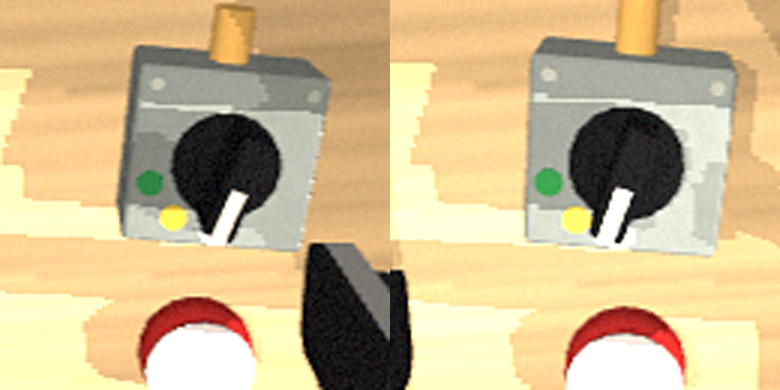

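The pair shows the same valve twice, the right half offset by 390 px. The green mark is at (150,182) and (548,182), yellow at (173,217) and (576,220), and the knob's foot centre at about (226,163) and (626,163). The white pointer line runs from (240,195) to (221,238) and from (622,190) to (604,236), so the pointer is near white.

Run:
```python
from h import *
import pickle
wa,w,off=pickle.load(open("v.pkl","rb"))
A=lambda u,v:(u/3+off[0][0]-.33,v/3+off[0][1]-.33);B=lambda u,v:((u-390)/3+off[1][0]-.33,v/3+off[1][1]-.33)
F={"green":((150,182),(548,182)),"yellow":((173,217),(576,220)),"foot":((226,163),(626,163)),"p_in":((240,195),(622,190)),"p_out":((221,238),(604,236)),"boxNR":((329,80),(735,75)),"boxFL":((125,234),(527,240)),"boxFR":((300,250),(715,253))}
Z={"green":.04,"yellow":.04,"foot":.047,"p_in":.073,"p_out":.073}
for k,(a,b) in F.items():
    print(k,"tri",tri([wa,w],[A(*a),B(*b)]).round(4),"plane",ray(wa,A(*a),Z.get(k,.04))[:2].round(4),ray(w,B(*b),Z.get(k,.04))[:2].round(4))
g,yl=[(ray(wa,A(*F[k][0]),.04)+ray(w,B(*F[k][1]),.04))[:2]/2 for k in("green","yellow")]
from scipy.optimize import least_squares
r=least_squares(lambda p:np.r_[p[:2]+.034*np.array([np.cos(p[2]-1.2),np.sin(p[2]-1.2)])-g,p[:2]+.034*np.array([np.cos(p[2]-.6),np.sin(p[2]-.6)])-yl],[.53,.353,0]);print("axis,yaw",r.x.round(4),r.fun.round(4))
po,pi_=[(ray(wa,A(*F[k][0]),.073)+ray(w,B(*F[k][1]),.073))[:2]/2 for k in("p_out","p_in")]
d=po-pi_;print("pointer yaw",np.arctan2(d[1],d[0]).round(3))
for ax in (r.x[:2],[.526,.352]):
  d=po-np.array(ax);print("from axis",np.arctan2(d[1],d[0]).round(3))
```

```text
green tri [0.5294 0.3359 0.0418] plane [0.53   0.3361] [0.5302 0.3356]
yellow tri [0.5479 0.3456 0.0405] plane [0.5479 0.3457] [0.5483 0.3455]
foot tri [0.5222 0.3693 0.0447] plane [0.5207 0.3689] [0.5219 0.3693]
p_in tri [0.5218 0.3686 0.0783] plane [0.5246 0.3696] [0.5235 0.3683]
p_out tri [0.5392 0.3603 0.0799] plane [0.5433 0.3615] [0.5418 0.3598]
boxNR tri [0.4906 0.4163 0.0361] plane [0.4887 0.4152] [0.4904 0.4158]
boxFL tri [0.556  0.3234 0.0385] plane [0.5547 0.3235] [0.5559 0.3236]
boxFR tri [0.5691 0.4035 0.0391] plane [0.569  0.4032] [0.5682 0.4036]
axis,yaw [ 0.5236  0.3693 -0.1739] [ 0.0002  0.0001 -0.0002 -0.0001]
pointer yaw -0.424
from axis -0.429
from axis 0.481
```

```bash
python3 -c "
from h import *
goal([.5228,.3693,.11],1.14);goal([.5228,.3693,.0675],1.14);print(monitor.get_state()['qpos'].round(2))"
```

```text
shift [-0.0922 -0.0219  0.3147] turn [0.     0.0002 0.1124] deg [ 0.   0.  20.2]
shift [-0.0921 -0.0219  0.421 ] turn [0.     0.0002 0.1124] deg [ 0.   0.  20.2]
[ 0.5   0.17  1.74 -0.    1.23 -0.99]
```

```bash
python3 -m handwheel '[[-0.092,-0.022,0.1,0,0,0.112,0.2],[-0.092,-0.022,0.25,0,0,0.112,0.2],[-0.092,-0.022,0.31,0,0,0.112,0.2],[-0.092,-0.022,0.31,0,0,0.112,0.2],[-0.092,-0.022,0.36,0,0,0.112,0.2],[-0.092,-0.022,0.4,0,0,0.112,0.2],[-0.092,-0.022,0.421,0,0,0.112,0.2],[-0.092,-0.022,0.421,0,0,0.112,0.2]]' && python3 -m handwheel '[[0,0,0,0,0,0,-0.5],[0,0,0,0,0,0,-1],[0,0,0,0,0,0,-1],[0,0,0,0,0,0,-1]]' 30
```

```text
time: 28.95
eef_pos: [0.5219, 0.3702, 0.066]
tcp_rot: [0.213, 0.977, -0.001, -0.001]
contact_force: [0.0, 0.7, 0.4]
opening: 0.602
finger_force: 0.0
time: 29.45
eef_pos: [0.5222, 0.3691, 0.0679]
tcp_rot: [0.212, 0.977, -0.002, -0.0]
contact_force: [-3.9, -5.7, 3.7]
opening: 0.159
finger_force: 31.8
```

```bash
python3 -m handwheel '[[0,-0.002,0,0,0,0.03,-1],[0,-0.002,0,0,0,0.06,-1],[0,-0.002,0,0,0,0.1,-1],[0,-0.002,0,0,0,0.14,-1],[0,-0.002,0,0,0,0.18,-1],[0,-0.002,0,0,0,0.22,-1],[0,-0.002,0,0,0,0.26,-1],[0,-0.002,0,0,0,0.285,-1],[0,-0.002,0,0,0,0.296,-1],[0,-0.002,0,0,0,0.296,-1]]' && python3 -c "
from h import *
s=monitor.get_state();y=Ro.from_quat(s['tcp_rot']).apply([0,1,0]);print('pointer yaw if aligned',np.arctan2(y[1],y[0])-np.pi/2,s['wrist_torque'])"
```

```text
time: 30.7
eef_pos: [0.5225, 0.3693, 0.0678]
tcp_rot: [0.628, 0.778, -0.0, 0.0]
contact_force: [-1.4, -3.9, 6.0]
opening: 0.156
finger_force: 31.9
pointer yaw if aligned -1.3576687316752338 [-0.6897365   0.28721126 -0.05292106]
```

```bash
python3 -m handwheel '[[0,0,0,0,0,0,0],[0,0,0,0,0,0,0.2],[0,0,0,0,0,0,0.2],[0,0,-0.1,0,0,0,0.2],[0.05,0,-0.38,0,0,0,0.6],[0.05,0,-0.38,0,0,0,1],[0.05,0,-0.38,0,0,0,1],[0.05,0,-0.38,0,0,0,1]]'
python3 - <<'E'
from h import *
import pickle
w=eyes.camera_params("wrist");im=eyes.read_camera("wrist");top=eyes.read_camera("top");pickle.dump(w,open("w6.pkl","wb"))
u,v=proj(w,[.523,.369,.05]).round().astype(int);u0,v0=max(0,u-60),max(0,v-60);print(u0,v0)
a=cv2.resize(cv2.convertScaleAbs(im[v0:v0+120,u0:u0+120,::-1],alpha=1.4),(360,360),interpolation=cv2.INTER_CUBIC)
b=cv2.resize(cv2.convertScaleAbs(top[90:290,120:340,::-1],alpha=1.6),(396,360),interpolation=cv2.INTER_CUBIC)
cv2.imwrite("pics/fin.png",np.hstack([a,b]))
E
```

```text
time: 31.7
eef_pos: [0.5175, 0.3891, 0.2182]
tcp_rot: [0.628, 0.778, -0.0, -0.0]
contact_force: [-0.6, -0.5, -0.1]
opening: 1.003
finger_force: 0.0
194 134
```

View pics/fin.png

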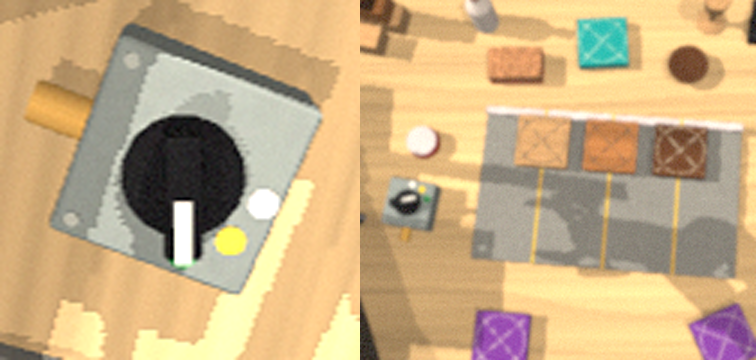

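The pointer line, (183,202) to (183,264), covers the green mark, which just shows at (178,266). White is at (263,204) and yellow at (231,241). The row looks even and nothing else has moved. I'll check the angle once.

Run:
```python
from h import *
import pickle
w=pickle.load(open("w6.pkl","rb"));q=lambda u,v:(u/3+194-.33,v/3+134-.33)
R=lambda u,v,z:ray(w,q(u,v),z)[:2]
wh,ye,po,pi=R(263,204,.04),R(231,241,.04),R(183,264,.073),R(183,202,.073)
from scipy.optimize import least_squares
f=lambda p:np.r_[p[:2]+.034*np.array([np.cos(p[2]),np.sin(p[2])])-wh,p[:2]+.034*np.array([np.cos(p[2]-.6),np.sin(p[2]-.6)])-ye]
r=least_squares(f,[.523,.369,-.17]);d=po-pi;e=po-r.x[:2];print(r.x.round(4),r.fun.round(4),"selector",r.x[2]-np.arctan2(d[1],d[0]),r.x[2]-np.arctan2(e[1],e[0]), -.168-np.arctan2(d[1],d[0]))
```

```text
[ 0.5232  0.3684 -0.153 ] [ 0.      0.0001 -0.     -0.0001] selector 1.204252876548893 1.1981020158093783 1.18929829045967
```

```bash
python3 -c "
from plant import ctrl
print(ctrl.sign_off())"
```

```text
the job is handed in; nothing more can be done
None
```

The job is handed in: by my measurements all three blanks are flush against the fence and within about 1 mm of their yellow lines, and the selector is on green at about 1.20 rad. It took about 32 s of the 72 s allowed, and nothing else on the bench appears moved.

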